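# Fit the square-holed T-handle on the rolling mill

## Robot

A 6-joint arm with a two-finger parallel gripper is mounted at the origin on a cart in front of the work surface, level with it; the furniture and walls round the work are solid. World frame = base frame: x ahead of the robot, y to its left, z up, the work surface at z = 0. Lengths are in m, angles in rad, forces in N, time in s.
With the tool pointing down it reaches from about 0.325 to 0.85 m from the base axis. Payload 4.4 kg.
Tool frame: the origin (TCP) lies at the very end of the fingers, on their centre line; the grasp point (between the pads) lies arm.grip_depth behind it (arm.grip_depth is the distance from the TCP to the grasp point, in m); z points along the fingers, y is the line along which they close (so a half turn about z gives the same grasp; the last joint's range is limited). The gripper opens to 94 mm and grips with 3 to 60 N. Pads are 16 mm wide; open, the fingers measure 119 mm over their backs; the gripper's body (75 mm by 177 mm) begins 78 mm behind the grasp point.
Start: joints at [-1.284, 0.207, 1.542, -0, 1.393, -0.15], TCP at [0.244, -0.521, 0.205] pointing down, gripper open.
Joint ranges: [-2.73, 2.73], [-0.86, 2.22], [0.23, 2.46], [-1.11, 4.25], [0.08, 2.63], [-2.82, 2.82]. Speed limits (rad/s): [2.79, 2.79, 3.14, 3.14, 3.14, 3.14].

## Interface

Orientations are given as a unit quaternion [w, x, y, z].
In Python, from station import arm, viewer, order gives the robot as it stands.
- The arm moves only by the tool move_arm, never from a script. Its argument "rows" is a list of rows, each a list of 5 numbers: the opening, from -1 (shut) to 1 (fully open), then the shift along the tool's x, y, z in m, then the turn about the tool's z in degrees. A call has 1 to 10 rows; each row shifts and turns the commanded pose from where the row before left it, along the tool's axes as they then stand; what a row does not reach is not made up. A row lasts 1/10 s, in which the tool goes at most 50 mm and 8.59 degrees, less where a joint would pass 70% of its speed; a pose out of reach is approached as far as the arm can. A call with a gripper value outside its range is refused whole. The fingers move at their own pace and stop on an object; "grip_force" is the grip in N (left out, the last holds). Time passes only in rows, so rows that do not move let the fingers close. It gives the time, the measured TCP pose, the force, the opening and the grip force at its end, in the units of the state.
- arm.sense(): the state, without advancing time (a new reading comes with each control period).
- viewer.read_camera(name): name is "scene" or "top"; returns the picture (420x560x3 uint8, red, green, blue); there is no depth.
- viewer.calibration(name): a dict with "fx", "fy", "cx", "cy" (pixels), "R" (3x3) and "t" (3): a world point X has camera coordinates R X + t. Camera axes: x right, y down, z forward; pixel columns grow to the right and rows downward; lengths in m; the calibration is good to about 2 mm. A picture is of the moment at which its call begins. calibration takes no time and is no camera call.
- order.finish_job(): hands the job in; it is judged then, once.
The state is a dict: "time_s": time; "joint_pos": joint angles; "qvel": joint speeds; "effort": joint torques, N m; "tool_pos": TCP position; "orientation": TCP orientation; "contact_force": force on the tool from outside, world axes, zero at the start; "torque": the same for the moment, N m; "finger_gap": opening from 0.0 (shut) to 1.0 (fully open); "grasp_force": force on a finger pad.
Only numpy, scipy, OpenCV 4.12 (cv2) and the standard library are available. Lean on these libraries where they do the work, as an engineer would, in place of code of your own. Each camera call takes 0.05 s, during which the arm holds its last target. There are 200 camera calls.

## Task

Put the red T-handle, the one with the square hole, on the square spindle on top of the little green rolling mill: turn it so that its hole matches the square, seat it fully home on the round collar, and let go. Leave the blue T-handle, whose hole is round, where it lies.

Things in the scene. Friction and masses are not known exactly. Their poses are not given: they have to be found in the camera images.
- tee_square: red T-handle, loose, about 180 g, hub upright. Hub: block 46 x 38 x 34 mm (own x, y, z) with a 26 mm square hole right through along z, its sides along own x and y. A steel bar (10 mm thick, 18 mm above the underside) sticks out of both ends along x to black balls; 112 mm overall. Grip the hub across own y (38 mm, plain flats). Origin: centre of the hub's underside; z up
- tee_round: the blue T-handle, loose, same shape and size as the red one, but its hole is round, 26 mm across, and does not go over the spindle. Origin: centre of the hub's underside; z up. To be left alone
- spindle_seat (a point): top centre of the round steel collar (52 mm wide) on the mill, 134 mm above the worktop; the handle's underside seats here. The spindle stands up from it along z: 22 mm square (sides along this frame's x, y) for 24 mm, then tapering to an 8 mm square tip 40 mm above the seat, which centres the hole. Any quarter turn fits. It stands at any angle, turns stiffly (0.4 N m)
- mill: the green rolling mill, fixed to the worktop: base 100 x 140 mm (own x, y), frame 62 x 120 mm reaching up to 122 mm, screw heads to 127 mm, spindle on its middle. Origin: centre of the base's underside, z up
There are look-alikes about, which are no part of the job. Of the things shaped like the tee_square, the red one is meant.

How it is judged:
By the outcome, as a careful person would: the job done as asked, in the order asked, and still so for the second after the job is handed in, with the robot touching nothing.
It also fails if it takes over 48 s, if anything falls off the work surface, if the arm or the gripper's body presses on something with over 40 N, if the wrist force passes 120 N, or if a joint passes its speed limit or range.

## Working session

There is one attempt and no reset: what is moved stays moved. The work goes in short steps, Python scripts to look and compute and a tool call to move; the robot and the scene stay as the last step left them, time stands still between calls to the robot, and variables do not carry over. Pictures are saved under pics/ and viewed, at most 10 in all, crops included, and the job is handed in when it is done.

Besides the shell and the picture viewer there is one more tool, called after "Emit:" as a command line: name --pt "numbers of a row" for each row, then --argument value for the rest. move_arm: Moves the arm, as the interface text tells. Its arguments: {"type":"object","properties":{"rows":{"type":"array"},"grip_force":{"type":"number"}},"required":["rows"]}

```bash
mkdir -p pics; ls
python3 - <<'E'
from station import arm, viewer
import cv2, numpy as np
for n in ("scene","top"):
    im=viewer.read_camera(n); cv2.imwrite(f"pics/{n}0.png",im[:,:,::-1])
    c=viewer.calibration(n); print(n,c["fx"],c["cx"],c["cy"],np.round(c["R"],3).tolist(),np.round(c["t"],3), np.round(-np.array(c["R"]).T@c["t"],3))
print(arm.grip_depth, arm.sense())
E
```

```text
pics
scene 414.37185936318474 279.1691993202177 214.4676484343574 [[-0.835, -0.55, -0.025], [-0.233, 0.393, -0.89], [0.499, -0.737, -0.456]] [0.384 0.211 0.757] [-0.008  0.686  0.542]
top 477.8697386933919 278.8185865009193 213.90524368923496 [[-0.024, -1.0, -0.009], [-0.989, 0.025, -0.143], [0.144, 0.005, -0.99]] [-0.028  0.507  1.003] [ 0.356 -0.046  1.065]
0.0188 {'time_s': 0.1, 'joint_pos': array([-1.28347969e+00,  2.07365491e-01,  1.54275205e+00, -1.41475589e-05,
        1.39353064e+00, -1.50484798e-01]), 'qvel': array([ 0.0009344 , -0.00060333, -0.00294988,  0.00192347, -0.00104326,
        0.00082526]), 'effort': array([-4.00636582e-04, -3.71868467e+01, -2.82294005e+01,  7.00198207e-02,
        3.11642757e-02, -6.04039315e-05]), 'tool_pos': array([ 0.24355904, -0.52007844,  0.20441751]), 'orientation': array([-1.02488579e-03,  9.76135968e-01,  2.17157813e-01, -7.72060780e-05]), 'contact_force': array([-0.04885155,  0.06740364, -1.00314375]), 'torque': array([-0.0100819 , -0.02863348,  0.00987913]), 'grasp_force': 0.0, 'finger_gap': 0.9980705303506724}
```

View pics/top0.png

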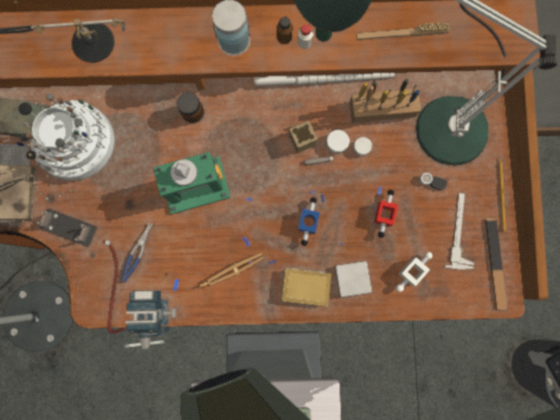

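View pics/scene0.png

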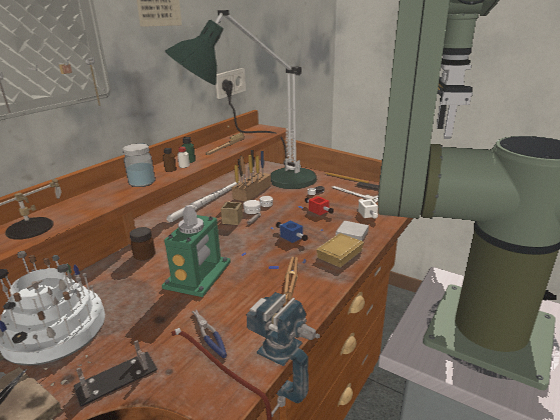

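Top view: T-handles are red at (387,214), blue at (310,222) and a white look-alike at (416,271). Red is the one named. The mill is at (192,182), with its spindle near (184,170). I'll confirm in an enlarged crop and measure.

```bash
cat > h.py <<'E'
import numpy as np, cv2
from station import arm, viewer
def ray(n,uv,z):
    c=viewer.calibration(n); R=np.array(c["R"]);t=np.array(c["t"])
    C=-R.T@t; d=R.T@np.array([(uv[0]-c["cx"])/c["fx"],(uv[1]-c["cy"])/c["fy"],1.]); return C+d*(z-C[2])/d[2]
def proj(n,X):
    c=viewer.calibration(n); p=np.array(c["R"])@X+c["t"]; return np.array([c["fx"]*p[0]/p[2]+c["cx"],c["fy"]*p[1]/p[2]+c["cy"]])
def red(im):
    h=cv2.cvtColor(im,cv2.COLOR_RGB2HSV); return (((h[...,0]<6)|(h[...,0]>174))&(h[...,1]>190)&(h[...,2]>90)).astype(np.uint8)
E
python3 - <<'E'
from h import *
im=cv2.imread("pics/top0.png"); s=cv2.imread("pics/scene0.png")
k=lambda i,x,y,w,h,f:cv2.resize(i[y:y+h,x:x+w],None,fx=f,fy=f,interpolation=cv2.INTER_CUBIC)
a=k(im,362,184,50,60,8);b=k(im,158,148,50,60,8)
print(a.shape)
cv2.imwrite("pics/crop1.png",np.hstack([a,b]))
m=red(im[:,:,::-1].copy()); n,l,st,ce=cv2.connectedComponentsWithStats(m)
for i in range(1,n):
    if st[i,4]>15: print(st[i],ce[i])
E
```

```text
(480, 400, 3)
[376 202  21  23 192] [385.984375   212.90104167]
```

View pics/crop1.png

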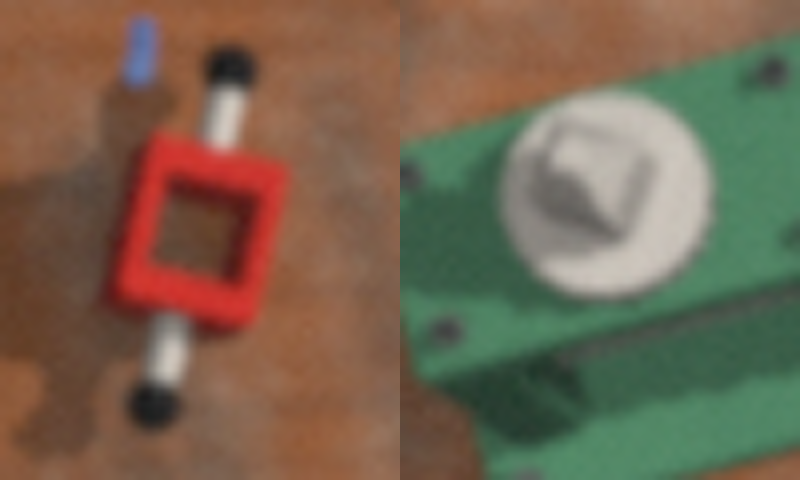

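The crop shows the red handle with its square hole, balls at about px (390.8,192.5) and (381.1,234.6). The spindle sits on the collar at about (183.7,172.4). I'll enlarge the spindle in averaged frames and compute poses.

Run:
```python
from h import *
A={}
for n in ("top","scene"):
    A[n]=np.mean([viewer.read_camera(n).astype(float) for _ in range(6)],0).astype(np.uint8)
    cv2.imwrite(f"pics/avg_{n}.png",A[n][:,:,::-1])
def crop(i,x,y,w,h,f): return cv2.resize(i[y:y+h,x:x+w],None,fx=f,fy=f,interpolation=cv2.INTER_CUBIC)
a=crop(A["top"],168,158,32,32,12); b=crop(A["scene"],172,196,32,50,12)
b=b[:384+100]; a=cv2.copyMakeBorder(a,0,100,0,0,cv2.BORDER_CONSTANT)
cv2.imwrite("pics/spin.png",np.hstack([a,b])[:,:,::-1])
# dark balls
g=A["top"].max(2); m=(g<45).astype(np.uint8); m[:, :370]=0;m[:,400:]=0;m[:180]=0;m[245:]=0
n,l,st,ce=cv2.connectedComponentsWithStats(m)
P=[]
for i in range(1,n):
    if st[i,4]>8: print(st[i],ce[i]); P.append(ray("top",ce[i],0.018)); print(P[-1])
# red top face outline at z=.034
m=red(A["top"]); c=max(cv2.findContours(m,cv2.RETR_EXTERNAL,cv2.CHAIN_APPROX_NONE)[0],key=cv2.contourArea)
r=cv2.minAreaRect(c); bx=cv2.boxPoints(r); W=np.array([ray("top",p,.034) for p in bx]); print(r,W.round(4).tolist(),W.mean(0))
print("collar",ray("top",(183.7,172.4),.134))
```

```text
[389 191   4   3  10] [390.2 192. ]
[ 0.55139464 -0.28918188  0.018     ]
[379 233   4   4  13] [380.38461538 234.38461538]
[ 0.45734823 -0.26227182  0.018     ]
((386.1588439941406, 213.0352783203125), (17.46290397644043, 20.608394622802734), 12.528807640075684) [[0.4848, -0.2497, 0.034], [0.5288, -0.2618, 0.034], [0.5195, -0.2985, 0.034], [0.4756, -0.2862, 0.034]] [ 0.5021849 -0.2740392  0.034    ]
collar [0.58003004 0.14703514 0.134     ]
```

View pics/spin.png

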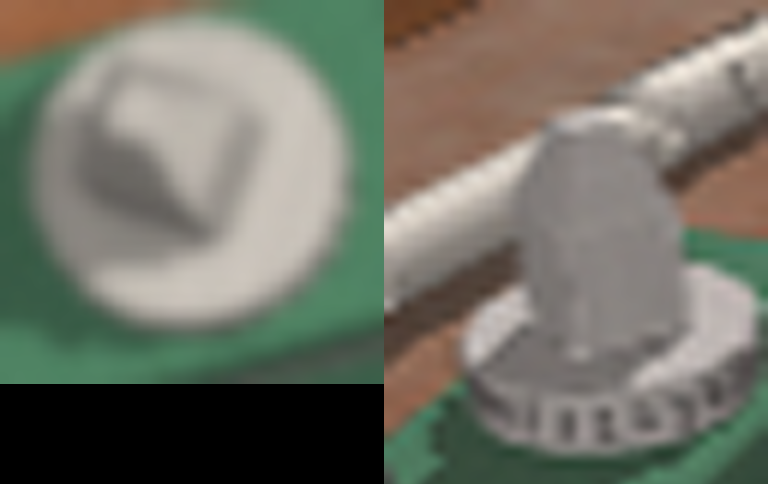

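Run:
```python
from h import *
top=lambda x,y,z:ray("top",(168+(x+.5)/12-.5,158+(y+.5)/12-.5),z)
sc=lambda x,y,z:ray("scene",(172+(x-384+.5)/12-.5,196+(y+.5)/12-.5),z)
A=[top(265,120,.134),top(218,243,.134)]; B=[top(242,115,.158),top(205,240,.158)]; C=[top(120,65,.158),top(242,110,.158)]
D=[sc(580,357,.134),sc(686,322,.134)]; E=[sc(580,357,.134),sc(526,325,.134)]
for n,p in zip("ABCDE",(A,B,C,D,E)):
    d=p[1]-p[0]; print(n,p[0].round(4),p[1].round(4),np.hypot(*d[:2]).round(4),np.degrees(np.arctan2(d[1],d[0])).round(1))
im=cv2.imread("pics/avg_top.png")
h=cv2.cvtColor(im,cv2.COLOR_BGR2HSV); m=((h[...,1]<60)&(h[...,2]>80)).astype(np.uint8); m[:155]=0;m[192:]=0;m[:,:166]=0;m[:,203:]=0
c=max(cv2.findContours(m,0,1)[0],key=cv2.contourArea); e=cv2.minEnclosingCircle(c); f=cv2.fitEllipse(c); print(e,f,ray("top",e[0],.134),ray("top",f[0],.134))
# edge gradient orientation in top crop
g=cv2.GaussianBlur(cv2.cvtColor(im,cv2.COLOR_BGR2GRAY).astype(np.float32),(0,0),.7)
gx=cv2.Sobel(g,cv2.CV_32F,1,0);gy=cv2.Sobel(g,cv2.CV_32F,0,1)
y,x=np.mgrid[0:420,0:560]; r=np.hypot(x-182,y-170)
s=r<8; a=np.arctan2(gy,gx)[s]; w=np.hypot(gx,gy)[s]
hst=np.bincount((np.degrees(a)%90//5).astype(int),w**1,18); print(hst.round())
# tip in both
d=viewer.calibration("scene"); 
def tri(u,v):
    M=[];b=[]
    for n,q in (("top",u),("scene",v)):
        o=ray(n,q,1.);k=ray(n,q,0.)-o;k/=np.linalg.norm(k);Pm=np.eye(3)-np.outer(k,k);M.append(Pm);b.append(Pm@o)
    return np.linalg.lstsq(np.vstack(M),np.hstack(b),rcond=None)
```

```text
A [0.5897 0.1352 0.134 ] [0.5689 0.143  0.134 ] 0.0222 159.5
B [0.5846 0.1343 0.158 ] [0.564  0.1402 0.158 ] 0.0214 164.0
C [0.5934 0.1542 0.158 ] [0.5854 0.1343 0.158 ] 0.0215 -112.0
D [0.5762 0.1639 0.134 ] [0.5692 0.1449 0.134 ] 0.0203 -110.0
E [0.5762 0.1639 0.134 ] [0.5929 0.1602 0.134 ] 0.0171 -12.4
((183.6641845703125, 170.67164611816406), 15.068492889404297) ((183.54296875, 171.67401123046875), (26.562959671020508, 27.793302536010742), 35.8375358581543) [0.58356876 0.14712419 0.134     ] [0.58152334 0.14735668 0.134     ]
[ 617.  531.  525. 1679. 1571. 1357. 1284.  973. 1219. 1254. 1360.  721.
  371.  345.  259.  305.   96.  286.]
```

Spindle: centre about (0.581, 0.148), sides at about -20°. Handle: about (0.504, -0.275), own x at -15.7°. Next I turn the tool and go over the handle.

Emit:
move_arm --pt "0.4 0 0 0 8.2" --pt "0.4 0 0 0 8.2" --pt "0.4 0 0 0 8.2" --pt "0.4 0 0 0 8.2" --pt "0.4 0 0 0 8" --grip_force 30

```text
time_s: 1.2
tool_pos: [0.2438, -0.5208, 0.2055]
orientation: [0.0, 0.99, -0.14, 0.0]
contact_force: [0.7, -0.5, -1.7]
finger_gap: 0.701
grasp_force: 0.0
```

Emit:
move_arm --pt "0.4 0.01 -0.0155 0.004 0" --pt "0.4 0.0205 -0.034 0.009 0" --pt "0.4 0.0205 -0.034 0.009 0" --pt "0.4 0.0205 -0.034 0.009 0" --pt "0.4 0.0205 -0.034 0.009 0" --pt "0.4 0.0205 -0.034 0.009 0" --pt "0.4 0.0205 -0.034 0.009 0" --pt "0.4 0.0205 -0.034 0.009 0" --pt "0.4 0.0205 -0.034 0.009 0" --pt "0.4 0.01 -0.0155 0.008 0"

```text
time_s: 2.2
tool_pos: [0.505, -0.2748, 0.1208]
orientation: [-0.001, 0.991, -0.133, 0.0]
contact_force: [0.5, 0.1, 0.1]
finger_gap: 0.701
grasp_force: 0.0
```

```bash
cat > st.py <<'E'
from h import *
from scipy.spatial.transform import Rotation as Ro
def state():
    s=arm.sense(); w=s["orientation"]; R=Ro.from_quat([w[1],w[2],w[3],w[0]]).as_matrix()
    print("t",round(s["time_s"],2),"pos",s["tool_pos"].round(4),"yawx",np.degrees(np.arctan2(R[1,0],R[0,0])).round(2),"z",R[:,2].round(3),"F",s["contact_force"].round(1),"gap",round(s["finger_gap"],3),round(s["grasp_force"],1)); return s,R
def delta(tgt):
    s,R=state(); print("tool delta",(R.T@(np.array(tgt)-s["tool_pos"])).round(4))
E
python3 -c "
from st import *
delta([.504,-.2752,.006])"
```

```text
t 2.2 pos [ 0.505  -0.2748  0.1208] yawx -15.32 z [ 0.     0.002 -1.   ] F [0.5 0.1 0.1] gap 0.701 0.0
tool delta [-0.0009  0.0008  0.1148]
```

Emit:
move_arm --pt "0.4 -0.0009 0.0008 0.01 0.4" --pt "0.4 0 0 0.02 0" --pt "0.4 0 0 0.025 0" --pt "0.4 0 0 0.025 0" --pt "0.4 0 0 0.017 0" --pt "0.4 0 0 0.01 0" --pt "0.4 0 0 0.005 0" --pt "0.4 0 0 0.002 0" --pt "0.4 0 0 0 0"

```text
time_s: 3.1
tool_pos: [0.5022, -0.2799, 0.008]
orientation: [0.0, 0.99, -0.14, 0.0]
contact_force: [-0.5, -0.4, 0.6]
finger_gap: 0.697
grasp_force: 0.0
```

Emit:
move_arm --pt "-1 0 0 0 0" --pt "-1 0 0 0 0" --pt "-1 0 0 0 0" --pt "-1 0 0 0 0" --pt "-1 0 0 0 0" --pt "-1 0 0 0 0" --pt "-1 0 0 0 0" --pt "-1 0 0 0 0" --grip_force 30

```text
time_s: 3.9
tool_pos: [0.5022, -0.2794, 0.0079]
orientation: [-0.0, 0.99, -0.14, 0.0]
contact_force: [0.6, 2.0, 5.3]
finger_gap: 0.403
grasp_force: 30.0
```

```bash
python3 -c "
from st import *
delta([.504,-.2752,.2])"
```

```text
t 3.9 pos [ 0.5022 -0.2794  0.0079] yawx -16.11 z [ 0.001  0.    -1.   ] F [0.6 2.  5.3] gap 0.403 30.0
tool delta [ 0.0006 -0.0045 -0.1921]
```

Emit:
move_arm --pt "-1 0 0 -0.005 0" --pt "-1 0 0 -0.015 0" --pt "-1 0 0 -0.025 0" --pt "-1 0 0 -0.03 0" --pt "-1 0 0 -0.03 0" --pt "-1 0 0 -0.03 0" --pt "-1 0 0 -0.03 0" --pt "-1 0 0 -0.02 0" --pt "-1 0 0 -0.01 0" --pt "-1 0 0 -0.005 0"

```text
time_s: 4.9
tool_pos: [0.502, -0.2799, 0.2088]
orientation: [0.001, 0.99, -0.14, 0.001]
contact_force: [0.3, -0.6, -0.6]
finger_gap: 0.4
grasp_force: 30.0
```

Emit:
move_arm --pt "-1 0 -0.01 0 0" --pt "-1 -0.002 -0.02 0 0" --pt "-1 -0.002 -0.03 0 0" --pt "-1 -0.004 -0.04 0 0" --pt "-1 -0.004 -0.04 0 0" --pt "-1 -0.004 -0.04 0 0" --pt "-1 -0.004 -0.04 0 0" --pt "-1 -0.004 -0.04 0 0" --pt "-1 -0.004 -0.04 0 0" --pt "-1 -0.004 -0.04 0 0"

```text
time_s: 5.9
tool_pos: [0.5641, 0.0585, 0.2054]
orientation: [0.0, 0.99, -0.14, -0.002]
contact_force: [0.6, -0.4, -1.8]
finger_gap: 0.402
grasp_force: 30.0
```

Emit:
move_arm --pt "-1 -0.004 -0.03 0 0" --pt "-1 -0.004 -0.025 0 0" --pt "-1 -0.002 -0.02 0 0" --pt "-1 -0.002 -0.012 0 0" --pt "-1 0 -0.005 0 3.9" --pt "-1 0 0 0 0"

```text
time_s: 6.5
tool_pos: [0.5786, 0.1485, 0.206]
orientation: [0.0, 0.985, -0.173, -0.001]
contact_force: [0.0, 0.7, -1.8]
finger_gap: 0.4
grasp_force: 30.0
```

```bash
python3 -c "
from st import *
delta([.581,.148,.19])
A={}
for n in ('top','scene'):
    im=viewer.read_camera(n); cv2.imwrite(f'pics/{n}2.png',im[:,:,::-1]); A[n]=im
k=lambda i,x,y,w,h,f:cv2.resize(i[y:y+h,x:x+w],None,fx=f,fy=f,interpolation=cv2.INTER_CUBIC)
cv2.imwrite('pics/both2.png',np.hstack([k(A['top'],120,110,130,140,3),k(A['scene'],130,130,130,140,3)])[:,:,::-1])"
```

```text
t 6.5 pos [0.5786 0.1485 0.206 ] yawx -19.95 z [-0.003 -0.    -1.   ] F [ 0.   0.7 -1.8] gap 0.4 30.0
tool delta [ 0.0025 -0.0004  0.016 ]
```

View pics/both2.png

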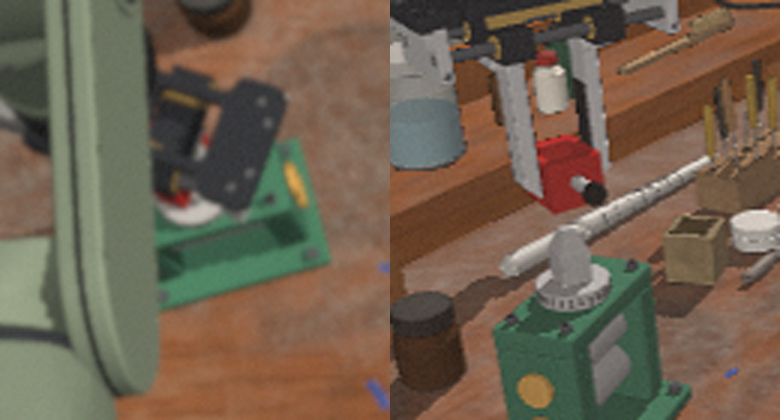

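The top view is blocked by the gripper body. The scene view shows the red handle held level above the spindle, its ball at about px (198,194). I'll check that it matches the tool pose in the scene camera.

Run:
```python
from st import *
s,R=state()
im=np.mean([viewer.read_camera("scene").astype(float) for _ in range(4)],0).astype(np.uint8)
cv2.imwrite("pics/s3.png",im[:,:,::-1])
o=s["tool_pos"]; b=lambda x,y,z:o+R@np.array([x,y,.0079-z])
m=(im.max(2)<50).astype(np.uint8); m[:185]=0;m[205:]=0;m[:,:188]=0;m[:,208:]=0
n,l,st,ce=cv2.connectedComponentsWithStats(m); print(st[1:],ce[1:])
print("pred ball",proj("scene",b(-.05,0,.018)))
c=max(cv2.findContours(red(im),0,1)[0],key=cv2.contourArea); print("red bbox",cv2.boundingRect(c)); 
hull=cv2.convexHull(c)[:,0]; ap=cv2.approxPolyDP(hull.reshape(-1,1,2),2.0,True)[:,0]; print("hull",ap.tolist())
P=[proj("scene",b(x,y,z)).round(1).tolist() for z in (0,.034) for x,y in ((-.023,-.019),(-.023,.019),(.023,.019),(.023,-.019))]
print("pred",P)
for S in ([.581,.148],):
    a=np.radians(-20);Q=np.array([[np.cos(a),-np.sin(a)],[np.sin(a),np.cos(a)]])
    for h,z in ((.011,.134),(.011,.158),(.004,.174)):
        print("spindle",z,[proj("scene",np.r_[S+Q@np.array(k)*h,z]).round(1).tolist() for k in ((-1,-1),(-1,1),(1,1),(1,-1))])
k=cv2.resize(im[188:250,165:225],None,fx=9,fy=9,interpolation=cv2.INTER_CUBIC); cv2.imwrite("pics/s3c.png",k[:,:,::-1])
```

```text
t 6.6 pos [0.5788 0.1475 0.2065] yawx -19.95 z [-0.002 -0.001 -1.   ] F [-0.5  0.3 -1.1] gap 0.405 30.0
[[195 191   7   7  39]] [[197.58974359 194.        ]]
pred ball [198.88594385 193.55950752]
red bbox (199, 184, 1, 1)
hull [[199, 184]]
pred [[185.0, 200.1], [202.3, 195.0], [192.2, 188.1], [175.4, 192.8], [182.7, 184.2], [200.4, 179.4], [190.2, 173.0], [173.0, 177.5]]
spindle 0.134 [[198.7, 222.0], [189.1, 225.1], [184.6, 221.3], [194.0, 218.2]]
spindle 0.158 [[197.4, 211.8], [187.7, 214.9], [183.1, 211.2], [192.7, 208.2]]
spindle 0.174 [[191.9, 204.7], [188.3, 205.8], [186.6, 204.5], [190.2, 203.4]]
```

View pics/s3c.png

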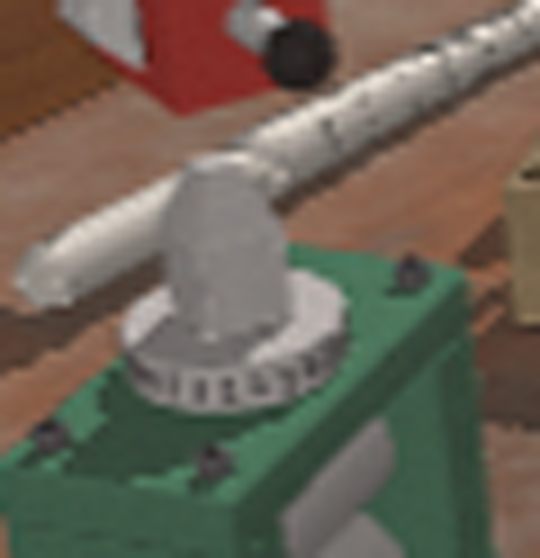

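The hub matches the tool pose to about 0.5 px, and the spindle projection agrees to about 1.5 px (3 mm), which is inside the taper's capture. I'll lower over the taper.

Emit:
move_arm --pt "-1 0.0022 0 0.005 0" --pt "-1 0 0 0.008 0" --pt "-1 0 0 0.008 0" --pt "-1 0 0 0.006 0" --pt "-1 0 0 0.004 0" --pt "-1 0 0 0.004 0" --pt "-1 0 0 0.004 0"

```text
time_s: 7.5
tool_pos: [0.5816, 0.1471, 0.1682]
orientation: [-0.0, 0.985, -0.174, 0.0]
contact_force: [0.3, -0.3, -1.9]
finger_gap: 0.402
grasp_force: 30.0
```

```bash
python3 -c "
from st import *
delta([.581,.148,.1419])
print(arm.sense()['torque'].round(2))
im=viewer.read_camera('scene'); cv2.imwrite('pics/s4.png',cv2.resize(im[150:250,140:240],None,fx=5,fy=5,interpolation=cv2.INTER_CUBIC)[:,:,::-1])"
```

```text
t 7.5 pos [0.5816 0.1471 0.1682] yawx -20.01 z [ 0.  0. -1.] F [ 0.3 -0.3 -1.9] gap 0.402 30.0
tool delta [-0.0009 -0.0007  0.0263]
[ 0.11 -0.01  0.03]
```

View pics/s4.png

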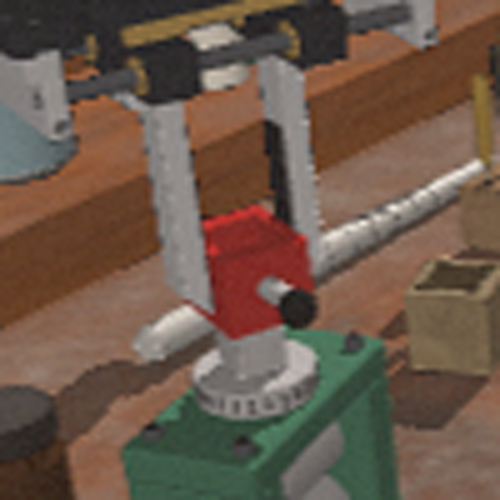

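The handle is over the spindle with no contact force, so I go on slowly.

Emit:
move_arm --pt "-1 0 0 0.003 0" --pt "-1 0 0 0.003 0" --pt "-1 0 0 0.003 0" --pt "-1 0 0 0.003 0" --pt "-1 0 0 0.002 0" --pt "-1 0 0 0 0"

```text
time_s: 8.15
tool_pos: [0.5814, 0.1471, 0.1541]
orientation: [-0.0, 0.985, -0.174, -0.0]
contact_force: [0.5, -0.1, -1.8]
finger_gap: 0.405
grasp_force: 30.0
```

Emit:
move_arm --pt "-1 0 0 0.003 0" --pt "-1 0 0 0.003 0" --pt "-1 0 0 0.003 0" --pt "-1 0 0 0.0015 0" --pt "-1 0 0 0.001 0" --pt "-1 0 0 0 0"

```text
time_s: 8.75
tool_pos: [0.5815, 0.1471, 0.1427]
orientation: [-0.0, 0.985, -0.174, -0.0]
contact_force: [0.6, 1.2, -1.2]
finger_gap: 0.399
grasp_force: 30.0
```

Emit:
move_arm --pt "-1 0 0 0.001 0" --pt "-1 0 0 0.001 0" --pt "-1 0 0 0 0"

```text
time_s: 9.05
tool_pos: [0.5818, 0.147, 0.1419]
orientation: [-0.0, 0.985, -0.174, 0.0]
contact_force: [-2.3, -0.3, 3.8]
finger_gap: 0.401
grasp_force: 30.0
```

Contact came at the seat height, a TCP of 0.1419. I'll release gently and retreat.

Emit:
move_arm --pt "0.1 0 0 0 0" --pt "0.2 0 0 0 0" --pt "0.3 0 0 0 0" --pt "0.3 0 0 0 0" --pt "0.3 0 0 -0.004 0" --pt "0.3 0 0 -0.01 0" --pt "0.3 0 0 -0.02 0" --pt "0.3 0 0 -0.03 0" --pt "0.3 0 0 -0.03 0" --pt "0.3 0 0 -0.02 0"

```text
time_s: 10.05
tool_pos: [0.5828, 0.1472, 0.2588]
orientation: [-0.001, 0.985, -0.174, 0.002]
contact_force: [1.3, 0.7, 0.8]
finger_gap: 0.651
grasp_force: 0.0
```

Emit:
move_arm --pt "0.3 0 0.02 -0.01 0" --pt "0.3 0 0.03 0 0" --pt "0.3 0 0.04 0 0" --pt "0.3 0 0.04 0 0" --pt "0.3 0 0.04 0 0" --pt "0.3 0 0.03 0 0" --pt "0.3 0 0.01 0 0" --pt "0.3 0 0 0 0"

```text
time_s: 10.85
tool_pos: [0.5098, -0.0512, 0.2658]
orientation: [-0.0, 0.985, -0.175, 0.001]
contact_force: [-1.4, -0.0, -1.0]
finger_gap: 0.649
grasp_force: 0.0
```

```bash
python3 -c "
from st import *
state()
k=lambda i,x,y,w,h,f:cv2.resize(i[y:y+h,x:x+w],None,fx=f,fy=f,interpolation=cv2.INTER_CUBIC)
a=viewer.read_camera('scene');b=viewer.read_camera('top')
cv2.imwrite('pics/s5.png',np.hstack([k(a,150,170,80,100,5),k(b,145,130,80,100,5)])[:,:,::-1])
for z in (0,.034):
  q=np.radians(-20);Q=np.array([[np.cos(q),-np.sin(q)],[np.sin(q),np.cos(q)]])
  for x,y in ((-.023,-.019),(-.023,.019),(.023,.019)): print(z,(proj('scene',np.r_[np.array([.5815,.1475])+Q@[x,y],.134+z])).round(1), (proj('scene',np.r_[np.array([.5815,.1475])+Q@[x,y],.134+z])-[150,170]).round(1)*5)
"
```

```text
t 10.85 pos [ 0.5098 -0.0512  0.2658] yawx -20.15 z [ 0.001 -0.    -1.   ] F [-1.4 -0.  -1. ] gap 0.649 0.0
0 [204.7 222.8] [273.5 264. ]
0 [188.1 228.3] [190.5 291.5]
0 [178.7 220.2] [143.5 251. ]
0.034 [202.9 208.3] [264.5 191.5]
0.034 [186.  213.6] [180. 218.]
0.034 [176.5 205.9] [132.5 179.5]
```

View pics/s5.png

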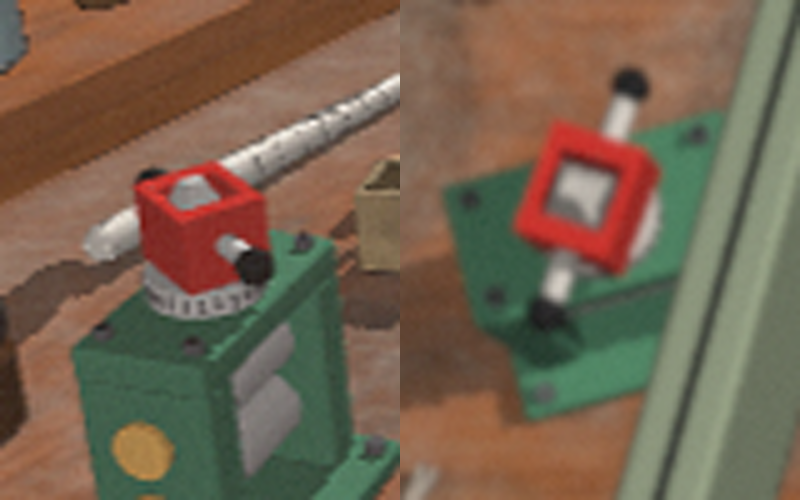

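The handle sits flat on the collar. Its near lower corner is at crop (193,293), against a predicted (190,292) for fully seated. The spindle tip shows through the hole, and the blue handle was never approached. Handing in.

```bash
python3 -c "
from station import order
print(order.finish_job())"
```

```text
the job is handed in; nothing more can be done
None
```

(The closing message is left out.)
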